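Take the caddy off its safety hook

TASK

Take the blue caddy down from its safety hook: press it back against the yellow sprung keeper, gently and by feel, until the keeper comes up against its stop and the handle bar is clear of the red nose, then lift it off the hook without forcing anything. Set it down gently, upright, in the middle of the cork mat, let go of it, and leave everything else on the table where it is.

Things in the scene. Friction and masses are not known exactly. Their poses are not given: they have to be found in the camera images.
- stand: Heavy grey hook stand fixed to the table: base plate 135x100x10 mm, post at the back (front face at local x +62 mm, 162 mm high). Origin on the table top under the hook's seat. The hook arm, 14 mm wide, runs along local x and points to local -x. The caddy hangs on it between an upturned tip wall in front and a yellow sprung keeper behind, under a red nose.
- seat (a point): Top face of the hook arm (148 mm above the table) where the caddy's bar sits, 1 mm behind the tip wall. To take the bar off: press it along the stand's +x until clear of the nose; still pressing, lift it 23 to 32 mm (more and the plate below its lower window meets the arm) to pass over the nose; bring it forward (-x) 70 mm or more in front of the seat; then it may rise freely.
- tip (a point): Front end of the hook arm, 16 mm before the seat. On it a tip wall, 10 mm thick, and a red nose, 14 mm wide, 13 to 20 mm above the arm (3 mm over the bar), reaching back (+x) over the bar. Nose and stop are one frame (front end up to 17 mm before the tip), set differently each time, not reported: the bar clears the nose after 4 to 20 mm of travel and meets the rigid stop 3.5 mm later.
- keeper (a joint): Travel of the yellow sprung keeper (10 mm high), m: 0 shut (forward, 1 mm behind the bar), growing as the bar presses it back along the stand's +x. Spring 3 N at first, 0.2 N more per mm, so at most about 8 N, plus the bar's friction on the arm (less if the caddy's weight is taken), until the bar meets two rigid steel stop ears; there the force rises sharply. It springs shut by itself.
- caddy: Blue plastic caddy, about 0.3 kg (varies), hanging loose on the hook, its axes along the stand's. Origin at the centre of its underside, 30 mm above the table at first, z up. Open box 64 (x) x 100 (y) x 55 mm, parted by a handle plate 10 mm thick (x), 70 mm wide, 174 mm high, with two windows 44 mm wide, 70 to 118 and 128 to 146 mm above the origin.
- bar (a point): Middle of the plate's bar between the two windows, 10 x 10 mm, 118 to 128 mm above the caddy's origin. It hangs on the hook; the hook arm passes through the window below it, the nose reaches into the window above it.
- grip (a point): Where to grasp: middle of the grip strip at the top of the plate, 160 mm above the caddy's origin. The strip spans 146 to 174 mm above the origin, 44 mm wide between the posts, 10 mm thick: grasp from above, fingers closing along the caddy's x, tips not lower than 141 mm above the origin, so that they stay over the nose.
- mat: Square cork mat, 150x150x6 mm, fixed flat on the table. Origin at the centre of its underside.
- spice_a: spice jar with a red lid, 45x45x106 mm, a bystander, to be left alone. Origin at the centre of its underside.
- spice_b: second spice jar with a red lid, 45x45x106 mm, a bystander, to be left alone. Origin at the centre of its underside.
- salt: glass salt shaker with a grey top, 44x44x90 mm, a bystander, to be left alone. Origin at the centre of its underside.
- soap: dish soap bottle, 41x69x195 mm, a bystander, to be left alone. Origin at the centre of its underside.
- utensils: tall glass with spoons standing in it, 75x128x277 mm, a bystander, to be left alone. Origin at the centre of its underside.
- mug: blue mug, 85x117x98 mm, a bystander, to be left alone. Origin at the centre of its underside.
- remote: grey remote control lying flat, 179x45x19 mm, a bystander, to be left alone. Origin at the centre of its underside.
- tape: roll of black tape lying flat, 60x58x19 mm, a bystander, to be left alone. Origin at the centre of its underside.

How it is judged:
By the outcome, as a careful person would: the job done as asked, in the order asked, and still so for the second after the job is handed in, with the robot touching nothing.
It also fails if it takes over 69 s, if anything falls off the work surface, if the arm or the gripper's body presses on something with over 40 N, if the wrist force passes 120 N, or if a joint passes its speed limit or range.

ROBOT

A 6-joint arm with a two-finger parallel gripper is mounted at the origin on a cart in front of the work surface, level with it; the furniture and walls round the work are solid. World frame = base frame: x ahead of the robot, y to its left, z up, the work surface at z = 0. Lengths are in m, angles in rad, forces in N, time in s.
With the tool pointing down it reaches from about 0.275 to 0.75 m from the base axis. Payload 10.2 kg.
Tool frame: the origin (TCP) lies at the very end of the fingers, on their centre line; the grasp point (between the pads) lies env.hold_point_z behind it (env.hold_point_z is the distance from the TCP to the grasp point, in m); z points along the fingers, y is the line along which they close (so a half turn about z gives the same grasp; the last joint's range is limited). The gripper opens to 85 mm and grips with 20 to 120 N. Pads are 22 mm wide; open, the fingers measure 114 mm over their backs; the gripper's body (76 mm by 85 mm) begins 54 mm behind the grasp point. The pads swing forward as they close: fully open they stand 13 mm farther back than shut.
Start: joints at [1.045, 0.313, 1.498, -0, 1.331, -0.223], TCP at [0.157, 0.501, 0.231] pointing down, gripper open.
Joint ranges: [-2.94, 2.94], [-0.97, 2.17], [0.19, 2.56], [-1.23, 4.37], [0.02, 3.11], [-2.88, 2.88]. Speed limits (rad/s): [2.39, 2.39, 3.01, 3.14, 3.14, 3.14].

INTERFACE

Orientations are given as a unit quaternion [w, x, y, z].
In Python, from rig import env gives the robot as it stands.
- The arm moves only by the tool drive_tool, never from a script. Its argument "deltas" is a list of rows, each a list of 3 entries, a list of its own where there are three numbers: the opening, from 0 (shut) to 1 (fully open), then the shift along the tool's x, y, z in m, then the turn, a rotation vector about the tool's x, y, z in degrees. In form: [[jaw, [x, y, z], [wx, wy, wz]], ...]. A call has 1 to 12 rows; each row shifts and turns the commanded pose from where the row before left it, along the tool's axes as they then stand; what a row does not reach is not made up. A row lasts 1/12 s, in which the tool goes at most 41.7 mm and 7.16 degrees, less where a joint would pass 70% of its speed; a pose out of reach is approached as far as the arm can. A call is refused whole if a number of a shift passes 0.0417 or a number of a turn 7.16, either way. A call with a gripper value outside its range is refused whole. The fingers move at their own pace and stop on an object; "grip_force" is the grip in N (left out, the last holds). Time passes only in rows, so rows that do not move let the fingers close. It gives the time, the measured TCP pose, the force, the opening and the grip force at its end, in the units of the state.
- env.observe(): the state, without advancing time (a new reading comes with each control period).
- env.camera(name): name is "scene" or "top" or "wrist"; returns the picture (384x512x3 uint8, red, green, blue); there is no depth.
- env.get_calibration(name): a dict with "fx", "fy", "cx", "cy" (pixels), "T" (4x4, takes a point from camera to world coordinates). Camera axes: x right, y down, z forward; pixel columns grow to the right and rows downward; lengths in m; the calibration is good to about 2 mm. A picture is of the moment at which its call begins: read the wrist's pose just before it. get_calibration takes no time and is no camera call; for the wrist camera it gives the pose at the moment of the call.
- env.hand_in(): hands the job in; it is judged then, once.
The state is a dict: "clock": time; "qpos": joint angles; "joint_velocities": joint speeds; "effort": joint torques, N m; "tool_pos": TCP position; "tool_rot": TCP orientation; "force": force on the tool from outside, world axes, zero at the start; "ft_torque": the same for the moment, N m; "width": finger opening in m; "grip_force": force on a finger pad.
Only numpy, scipy, OpenCV 4.12 (cv2) and the standard library are available. Lean on these libraries where they do the work, as an engineer would, in place of code of your own. Each camera call takes 0.05 s, during which the arm holds its last target. There are 200 camera calls.

## Working session

There is one attempt and no reset: what is moved stays moved. The work goes in short steps, Python scripts to look and compute and a tool call to move; the robot and the scene stay as the last step left them, time stands still between calls to the robot, and variables do not carry over. Pictures are saved under pics/ and viewed, at most 10 in all, crops included, and the job is handed in when it is done.

Besides the shell and the picture viewer there is one more tool, called as a command line: name --argument value ..., lists and objects as JSON in quotes. drive_tool: Moves the arm, as the interface text tells. Its arguments: {"type":"object","properties":{"deltas":{"type":"array","items":{"type":"array"}},"grip_force":{"type":"number"}},"required":["deltas"]}

```bash
mkdir -p pics; python3 - <<'E'
from rig import env
import cv2,numpy as np
for n in("scene","top"):
    im=env.camera(n); cv2.imwrite(f"pics/{n}0.png",im[:,:,::-1])
    c=env.get_calibration(n); print(n,c["fx"],c["fy"],c["cx"],c["cy"]);print(np.round(c["T"],3))
o=env.observe(); print(o,env.hold_point_z)
E
```

```text
scene 401.1156099256338 401.1156099256338 251.93860833329683 195.54191416043213
[[ 0.563 -0.478  0.674 -0.256]
 [-0.826 -0.302  0.476 -0.524]
 [-0.024 -0.825 -0.564  0.81 ]
 [ 0.     0.     0.     1.   ]]
top 370.4776849406266 370.4776849406266 246.87462761638 196.20932706563522
[[ 0.003 -0.997  0.078  0.445]
 [-1.    -0.004 -0.009  0.041]
 [ 0.009 -0.078 -0.997  1.168]
 [ 0.     0.     0.     1.   ]]
{'clock': 0.1, 'qpos': array([ 1.04458654e+00,  3.13428128e-01,  1.49835080e+00, -1.18429861e-05,
        1.33099205e+00, -2.23414173e-01]), 'joint_velocities': array([ 0.00240311, -0.00098627, -0.00178544, -0.00181093, -0.00087358,
        0.00080522]), 'effort': array([ 2.12345258e-03, -4.12902474e+01, -2.60142964e+01, -1.85728773e-04,
        3.03299625e-03,  1.49863013e-05]), 'tool_pos': array([0.15645605, 0.50091092, 0.23077874]), 'tool_rot': array([-2.10338573e-04,  1.50818676e-01,  9.88561268e-01, -5.50365153e-04]), 'force': array([-0.5316934 ,  0.06566572, -0.15241057]), 'ft_torque': array([0.03867891, 0.00885038, 0.04832188]), 'grip_force': 0.0, 'width': 0.08527793775307074} 0.0187
```

View pics/scene0.png

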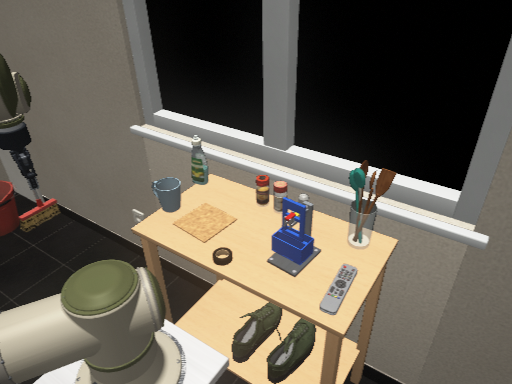

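View pics/top0.png

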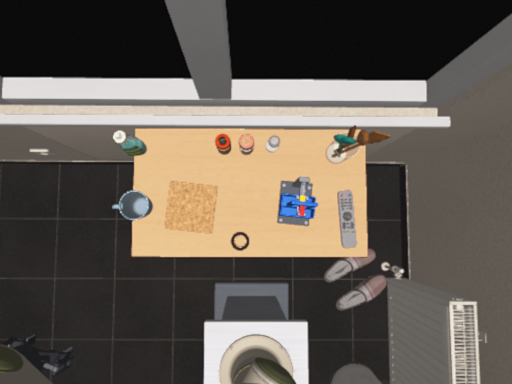

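The scene view shows the blue caddy on its stand near (293,235) and the mat at (205,221). In the top view, the stand and caddy are near (298,203), with the post at the far (+x) side and the mat at (191,207).

```bash
cat > h.py <<'E'
from rig import env
import cv2,numpy as np
def ray(c,uv,z):
    T=c["T"]; d=T[:3,:3]@np.array([(uv[0]-c["cx"])/c["fx"],(uv[1]-c["cy"])/c["fy"],1]); o=T[:3,3]
    return o+d*(z-o[2])/d[2]
def proj(c,P):
    p=np.linalg.inv(c["T"])@np.r_[P,1]; return np.array([c["fx"]*p[0]/p[2]+c["cx"],c["fy"]*p[1]/p[2]+c["cy"]])
E
python3 - <<'E'
from h import *
c=env.get_calibration("top"); b=cv2.imread("pics/top0.png"); hsv=cv2.cvtColor(b,cv2.COLOR_BGR2HSV)
sub=np.zeros(b.shape[:2],np.uint8); sub[170:245,155:225]=1
m=cv2.inRange(hsv,(8,90,60),(25,255,255))
print("table hsv",hsv[170,200],"mat",hsv[207,190],hsv[215,200],"base",hsv[190,285],hsv[215,285])
# base plate: low saturation dark / non table in window
w=np.zeros_like(sub); w[165:235,268:330]=1
nt=((hsv[:,:,1]<110)&(hsv[:,:,2]<120)|(cv2.inRange(hsv,(105,120,40),(130,255,255))>0)).astype(np.uint8)*w
n,l,st,_=cv2.connectedComponentsWithStats(nt); k=1+st[1:,4].argmax(); cn=cv2.findContours((l==k).astype(np.uint8),0,2)[0][0]
r=cv2.minAreaRect(cn);print(r,[ray(c,p,0.01).round(4) for p in cv2.boxPoints(r)])
for nm,lo,hi in(("blue",(105,150,40),(130,255,255)),("yellow",(22,150,120),(35,255,255))):
    mm=cv2.inRange(hsv,lo,hi)*w; ys,xs=np.nonzero(mm); print(nm,len(xs),xs.mean(),ys.mean())
o=cv2.resize(b[165:240,260:335],None,fx=7,fy=7,interpolation=cv2.INTER_CUBIC); p=cv2.resize(b[170:245,155:230],None,fx=3.5,fy=3.5,interpolation=cv2.INTER_CUBIC)
p=cv2.copyMakeBorder(p,0,o.shape[0]-p.shape[0],0,0,0); cv2.imwrite("pics/crop1.png",np.hstack([o,p]))
E
```

```text
table hsv [ 17 100 233] mat [ 18 119 235] [ 17 124 226] base [109  18 114] [110 174 191]
((298.3019714355469, 200.9801788330078), (37.81141662597656, 45.67220687866211), 5.710592269897461) [array([ 0.4554, -0.0645,  0.01  ]), array([ 0.5983, -0.0793,  0.01  ]), array([ 0.5868, -0.1979,  0.01  ]), array([ 0.444, -0.182,  0.01 ])]
blue 555 295.6630630630631 205.67927927927929
yellow 25 302.0 198.0
```

View pics/crop1.png

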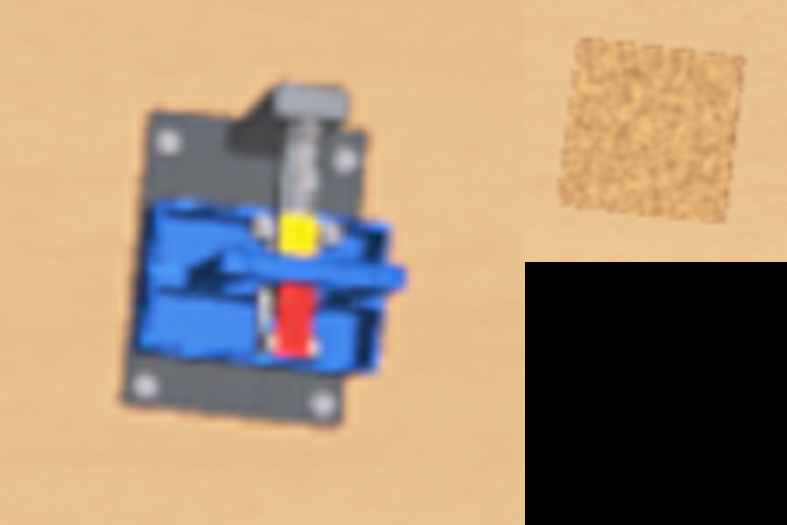

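The crop shows the base plate corners at about (152,110), (368,130), (342,425) and (122,403). The grip strip runs from (222,258) to (405,278), and the mat corners are visible at right.

```bash
python3 - <<'E'
from h import *
c=env.get_calibration("top")
f=lambda x,y:((x+.5)/7-.5+260,(y+.5)/7-.5+165)
g=lambda x,y:((x-525+.5)/3.5-.5+155,(y+.5)/3.5-.5+170)
B=np.array([ray(c,f(*p),.01) for p in((152,110),(368,130),(342,425),(122,403))]);M=np.array([ray(c,g(*p),.006) for p in((580,38),(745,58),(725,222),(558,205))])
ang=lambda v:np.degrees(np.arctan2(v[1],v[0]))
print("base",B.round(4),B.mean(0),ang(B[0]-B[3]),ang(B[1]-B[2]),ang(B[0]-B[1])-90,np.linalg.norm(B[0]-B[3]),np.linalg.norm(B[0]-B[1]))
print("mat",M.mean(0),ang(M[0]-M[3]),ang(M[1]-M[2]),ang(M[0]-M[1])-90,np.linalg.norm(M[0]-M[3]))
G=np.array([ray(c,f(*p),.204) for p in((222,258),(405,278))]);print("grip top",G,G.mean(0),ang(G[0]-G[1])-90,np.linalg.norm(G[0]-G[1]))
P=np.array([ray(c,f(*p),.162) for p in((275,118),(347,118))]);print("post front",P)
for p in((277,355),(315,355)):print("nose front z.168",ray(c,f(*p),.168))
for p in((280,250),(316,254)):print("keeper?",ray(c,f(*p),.158))
E
```

```text
base [[ 0.5859 -0.0777  0.01  ]
 [ 0.5772 -0.175   0.01  ]
 [ 0.4449 -0.1619  0.01  ]
 [ 0.4544 -0.0638  0.01  ]] [ 0.51559187 -0.11961679  0.01      ] -6.046985214028487 -5.6180827049820286 -5.082268850286582 0.1322339199152207 0.09759423963949601
mat [0.50127631 0.20559464 0.006     ] -6.363969515457797 -6.388881895586316 -6.714850676212194 0.15072568527329003
grip top [[ 0.50684417 -0.08374441  0.204     ]
 [ 0.49962316 -0.15200504  0.204     ]] [ 0.50323367 -0.11787473  0.204     ] -6.038623017550265 0.06864151089484487
post front [[ 0.56443101 -0.11025702  0.162     ]
 [ 0.56454858 -0.13843812  0.162     ]]
nose front z.168 [ 0.47174784 -0.10940614  0.168     ]
nose front z.168 [ 0.47179647 -0.12408413  0.168     ]
keeper? [ 0.51301216 -0.11240806  0.158     ]
keeper? [ 0.5114976  -0.12648294  0.158     ]
```

drive_tool --deltas '[[1,[0,0,-0.003],[0,0,7.1]],[1,[0,0,-0.003],[0,0,7.1]],[1,[0,0,-0.003],[0,0,7.1]],[1,[0,0,-0.003],[0,0,7.1]],[1,[0,0,-0.003],[0,0,7.1]],[1,[0,0,-0.003],[0,0,7.1]],[1,[0,0,-0.003],[0,0,7.1]],[1,[0,0,-0.003],[0,0,7.1]],[1,[0,0,-0.003],[0,0,7.1]],[1,[0,0,-0.003],[0,0,7.1]],[1,[0,0,0],[0,0,7.1]],[1,[0,0,0],[0,0,0.3]]]'

```text
clock: 1.1
tool_pos: [0.1565, 0.501, 0.2611]
tool_rot: [0.0, 0.743, 0.669, -0.0]
force: [0.1, -0.2, 0.4]
width: 0.0855
grip_force: 0.0
```

drive_tool --deltas '[[1,[-0.029,0.0204,0],[0,0,0]],[1,[-0.029,0.0204,0],[0,0,0]],[1,[-0.029,0.0204,0],[0,0,0]],[1,[-0.029,0.0204,0],[0,0,0]],[1,[-0.029,0.0204,0],[0,0,0]],[1,[-0.029,0.0204,0],[0,0,0]],[1,[-0.029,0.0204,0],[0,0,0]],[1,[-0.029,0.0204,0],[0,0,0]],[1,[-0.029,0.0204,0],[0,0,0]],[1,[-0.029,0.0204,0],[0,0,0]]]'

```text
clock: 1.93
tool_pos: [0.3308, 0.1905, 0.2612]
tool_rot: [-0.0, 0.74, 0.672, 0.0]
force: [1.2, 0.7, -0.4]
width: 0.0854
grip_force: 0.0
```

drive_tool --deltas '[[1,[-0.029,0.0204,0],[0,0,0]],[1,[-0.029,0.0204,0],[0,0,0]],[1,[-0.029,0.0204,0],[0,0,0]],[1,[-0.029,0.0204,0],[0,0,0]],[1,[-0.029,0.0204,0],[0,0,0]],[1,[-0.029,0.0204,0],[0,0,0]],[1,[-0.029,0.0204,0],[0,0,0]],[1,[-0.029,0.0204,0],[0,0,0]],[1,[-0.029,0.0204,0],[0,0,0]],[1,[0,0,0],[0,0,0]],[1,[0,0,0],[0,0,0]]]'

```text
clock: 2.85
tool_pos: [0.4871, -0.087, 0.2604]
tool_rot: [-0.001, 0.741, 0.671, -0.0]
force: [0.1, -0.4, -1.2]
width: 0.0856
grip_force: 0.0
```

```bash
python3 - <<'E'
from h import *
o=env.observe();print(o["clock"],o["tool_pos"],o["tool_rot"],o["qpos"],o["force"]);c=env.get_calibration("wrist")
im=env.camera("wrist");b=np.ascontiguousarray(im[:,:,::-1]);cv2.imwrite("pics/w1.png",b);np.save("w1T.npy",c["T"]);print(c)
E
```

```text
2.85 [ 0.4871208  -0.08704284  0.26042866] [-8.16768501e-04  7.41327905e-01  6.71142431e-01 -3.27061112e-04] [-4.14106113e-01  2.26158179e-01  1.53444389e+00  7.17393558e-05
  1.38274881e+00 -3.14821507e-01] [ 0.12880536 -0.42263247 -1.16722816]
{'fx': 314.00741487339417, 'fy': 314.00741487339417, 'cx': 259.3924140401535, 'cy': 188.9842868259288, 'T': array([[ 0.99500032, -0.09370561, -0.0345488 ,  0.49588708],
       [-0.09984394, -0.94146872, -0.32197489, -0.00487214],
       [-0.00235576,  0.32381461, -0.94611762,  0.40164296],
       [ 0.        ,  0.        ,  0.        ,  1.        ]])}
```

View pics/w1.png

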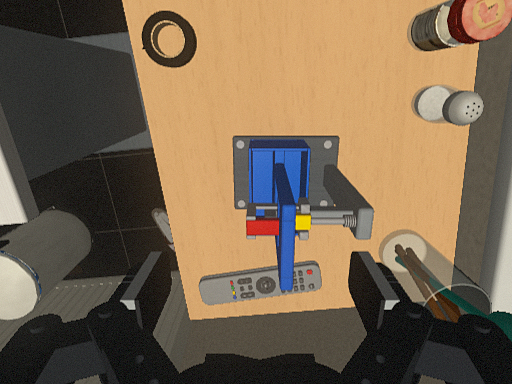

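The wrist view shows the caddy plate running from about (280,165) to (287,290), the red nose at (262,226), the yellow keeper at (302,221) and the post at right. I'll zoom in on it.

```bash
python3 - <<'E'
import cv2
b=cv2.imread("pics/w1.png")[125:305,225:385];cv2.imwrite("pics/w1c.png",cv2.resize(b,None,fx=3.3333,fy=3.3333,interpolation=cv2.INTER_CUBIC))
E
```

```text
(no output)
```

View pics/w1c.png

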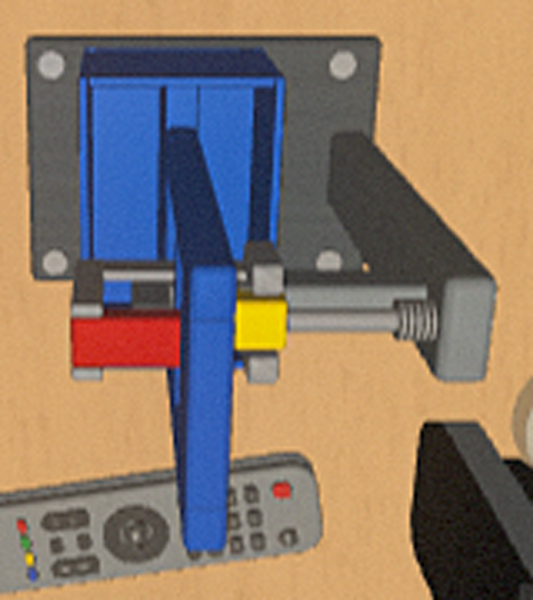

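```bash
python3 - <<'E'
from h import *
c=env.get_calibration("wrist"); c["T"]=np.load("w1T.npy")
f=lambda x,y:((x+.5)/3.3333-.5+225,(y+.5)/3.3333-.5+125)
Q=lambda pts,z:np.array([ray(c,f(*p),z) for p in pts])
ang=lambda v:np.degrees(np.arctan2(v[1],v[0]))
G=Q([(190,267),(236,265),(222,552),(184,552)],.204);print(G,G.mean(0),ang(G[0]-G[3])-90,ang(G[1]-G[2])-90,np.linalg.norm(G[0]-G[3]))
B=Q([(27,37),(380,38),(372,279),(33,279)],.01);print(B,ang(B[1]-B[0]))
S=G.mean(0)[:2]; yaw=np.radians(-5.8);ex=np.array([np.cos(yaw),np.sin(yaw)]);ey=np.array([-ex[1],ex[0]])
for nm,pts,z in(("nose",[(72,313),(72,366),(181,313),(181,363)],.168),("keeper",[(236,297),(236,347),(285,297),(285,347)],.158),("ears top",[(246,266),(282,266),(248,357),(277,357)],.162),("post",[(442,279),(437,378)],.162)):
    for p in Q(pts,z):print(nm,z,((p[:2]-S)@ex).round(4),((p[:2]-S)@ey).round(4))
o=env.observe();R=cv2.Rodrigues(np.zeros(3))[0]
from scipy.spatial.transform import Rotation as Ro
q=o["tool_rot"];R=Ro.from_quat([q[1],q[2],q[3],q[0]]).as_matrix();print("yaw tool",ang(R[:,1]),R[:,2],"err in tool:",R.T@(np.r_[S,.191]-o["tool_pos"]))
E
```

```text
[[ 0.50253364 -0.08484606  0.204     ]
 [ 0.51185224 -0.08533377  0.204     ]
 [ 0.50438058 -0.15410993  0.204     ]
 [ 0.4959005  -0.15327407  0.204     ]] [ 0.50366674 -0.11939095  0.204     ] -5.536724919660557 -6.200143922645054 0.06874875282998603
[[ 0.45554753 -0.06509492  0.01      ]
 [ 0.58678525 -0.07858824  0.01      ]
 [ 0.58176802 -0.17580926  0.01      ]
 [ 0.44553536 -0.16227265  0.01      ]] -5.870290150454816
nose 0.168 -0.0304 0.0078
nose 0.168 -0.0306 -0.0066
nose 0.168 -0.0038 0.0078
nose 0.168 -0.0036 -0.0057
keeper 0.158 0.0106 0.0078
keeper 0.158 0.0112 -0.0062
keeper 0.158 0.023 0.0078
keeper 0.158 0.0238 -0.0062
ears top 0.162 0.0123 0.0178
ears top 0.162 0.0211 0.0178
ears top 0.162 0.0138 -0.007
ears top 0.162 0.0212 -0.007
post 0.162 0.0608 0.0144
post 0.162 0.0623 -0.0129
yaw tool -5.643683576482622 [-1.22623059e-03  7.07701549e-04 -9.99998998e-01] err in tool: [-0.03163516  0.0201976   0.06971884]
```

drive_tool --deltas '[[1,[-0.008,0.005,0],[0,0,0.15]],[1,[-0.008,0.005,0],[0,0,0]],[1,[-0.008,0.005,0],[0,0,0]],[1,[-0.008,0.005,0],[0,0,0]],[1,[0,0,0.014],[0,0,0]],[1,[0,0,0.014],[0,0,0]],[1,[0,0,0.014],[0,0,0]],[1,[0,0,0.014],[0,0,0]],[1,[0,0,0.014],[0,0,0]],[0.6,[0,0,0.01],[0,0,0]],[0.6,[0,0,0.005],[0,0,0]],[0.6,[0,0,0],[0,0,0]]]' --grip_force 20

```text
clock: 3.9
tool_pos: [0.5035, -0.1199, 0.1755]
tool_rot: [-0.001, 0.743, 0.67, -0.0]
force: [0.7, 0.2, -0.4]
width: 0.0522
grip_force: 0.0
```

drive_tool --deltas '[[0.5,[0,0,0],[0,0,0]],[0.4,[0,0,0],[0,0,0]],[0.3,[0,0,0],[0,0,0]],[0.3,[0,0,0],[0,0,0]],[0.3,[0,0,0],[0,0,0]]]'

```text
clock: 4.32
tool_pos: [0.5038, -0.1199, 0.1766]
tool_rot: [0.0, 0.743, 0.67, 0.0]
force: [0.1, 0.5, 0.5]
width: 0.0259
grip_force: 0.0
```

```bash
python3 - <<'E'
from h import *
o=env.observe();print(o["clock"],o["tool_pos"],o["width"],o["force"])
b=env.camera("wrist")[:,:,::-1][180:384,150:420];cv2.imwrite("pics/w2.png",cv2.resize(b,None,fx=2.5,fy=2.5))
E
```

```text
4.3167 [ 0.50376159 -0.11986114  0.17664941] 0.025883837844983083 [0.06097165 0.52089852 0.45845513]
```

View pics/w2.png

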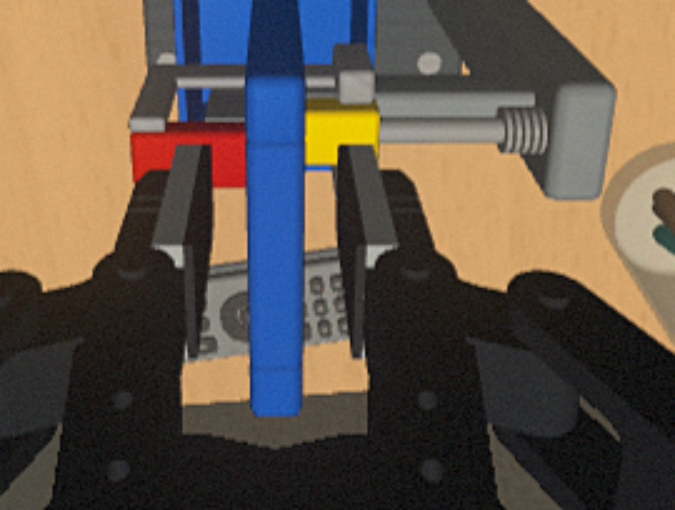

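The plate (x 248–303) sits centred between the pads, whose inner edges are at about 210 and 342. The pads also lie inside the strip, so I'll close.

drive_tool --deltas '[[0.2,[0,0,0],[0,0,0]],[0.15,[0,0,0],[0,0,0]],[0.1,[0,0,0],[0,0,0]],[0.05,[0,0,0],[0,0,0]],[0,[0,0,0],[0,0,0]],[0,[0,0,0],[0,0,0]],[0,[0,0,0],[0,0,0]],[0,[0,0,0],[0,0,0]]]' --grip_force 20

```text
clock: 5.03
tool_pos: [0.5037, -0.1198, 0.1764]
tool_rot: [0.0, 0.743, 0.67, 0.0]
force: [0.7, 0.1, 1.8]
width: 0.0097
grip_force: 21.1
```

drive_tool --deltas '[[0,[0,0,0],[0,0,0]],[0,[0,0,0],[0,0,0]],[0,[0,0,0],[0,0,0]],[0,[0,0,0],[0,0,0]]]' --grip_force 60

```text
clock: 5.37
tool_pos: [0.5037, -0.1199, 0.1765]
tool_rot: [0.0, 0.743, 0.67, 0.0]
force: [-0.4, 0.5, 4.1]
width: 0.009
grip_force: 60.7
```

drive_tool --deltas '[[0,[0,0,-0.0005],[0,0,0]],[0,[0,0,0],[0,0,0]],[0,[0,0,0],[0,0,0]]]'

```text
clock: 5.62
tool_pos: [0.5036, -0.1198, 0.1765]
tool_rot: [-0.0, 0.743, 0.67, -0.0]
force: [0.8, 0.3, -1.1]
width: 0.0092
grip_force: 60.2
```

drive_tool --deltas '[[0,[0,0,-0.0005],[0,0,0]],[0,[0,0,0],[0,0,0]],[0,[0,0,0],[0,0,0]]]'

```text
clock: 5.87
tool_pos: [0.5033, -0.1197, 0.1768]
tool_rot: [-0.001, 0.743, 0.67, -0.0]
force: [0.6, 0.1, -3.9]
width: 0.009
grip_force: 59.7
```

drive_tool --deltas '[[0,[0,0.001,0],[0,0,0]],[0,[0,0.001,0],[0,0,0]],[0,[0,0.001,0],[0,0,0]],[0,[0,0,0],[0,0,0]],[0,[0,0,0],[0,0,0]]]'

```text
clock: 6.28
tool_pos: [0.5063, -0.12, 0.177]
tool_rot: [-0.001, 0.743, 0.67, -0.0]
force: [-2.6, -1.4, -4.7]
width: 0.0089
grip_force: 59.6
```

drive_tool --deltas '[[0,[0,0.001,0],[0,0,0]],[0,[0,0.001,0],[0,0,0]],[0,[0,0,0],[0,0,0]],[0,[0,0,0],[0,0,0]]]'

```text
clock: 6.62
tool_pos: [0.5085, -0.1202, 0.1771]
tool_rot: [-0.0, 0.743, 0.67, -0.0]
force: [-3.0, 1.0, -5.7]
width: 0.0088
grip_force: 59.4
```

drive_tool --deltas '[[0,[0,0.001,0],[0,0,0]],[0,[0,0,0],[0,0,0]],[0,[0,0,0],[0,0,0]]]'

```text
clock: 6.87
tool_pos: [0.5096, -0.1204, 0.1771]
tool_rot: [-0.0, 0.743, 0.67, -0.0]
force: [-4.4, 1.1, -5.7]
width: 0.0093
grip_force: 59.2
```

drive_tool --deltas '[[0,[0,0.001,0],[0,0,0]],[0,[0,0,0],[0,0,0]],[0,[0,0,0],[0,0,0]]]'

```text
clock: 7.12
tool_pos: [0.5106, -0.1205, 0.1772]
tool_rot: [-0.0, 0.743, 0.67, -0.0]
force: [-3.5, 0.3, -7.0]
width: 0.0086
grip_force: 59.2
```

drive_tool --deltas '[[0,[0,0.001,0],[0,0,0]],[0,[0,0,0],[0,0,0]],[0,[0,0,0],[0,0,0]]]'

```text
clock: 7.37
tool_pos: [0.5116, -0.1206, 0.1773]
tool_rot: [-0.0, 0.743, 0.67, 0.0]
force: [-3.9, 0.3, -6.6]
width: 0.0089
grip_force: 59.2
```

drive_tool --deltas '[[0,[0,0.0005,0],[0,0,0]],[0,[0,0,0],[0,0,0]],[0,[0,0,0],[0,0,0]]]'

```text
clock: 7.62
tool_pos: [0.5121, -0.1206, 0.1773]
tool_rot: [-0.0, 0.743, 0.67, 0.0]
force: [-4.3, 0.8, -6.0]
width: 0.0089
grip_force: 59.2
```

drive_tool --deltas '[[0,[0,0.001,0],[0,0,0]],[0,[0,0,0],[0,0,0]],[0,[0,0,0],[0,0,0]]]'

```text
clock: 7.87
tool_pos: [0.513, -0.1208, 0.1773]
tool_rot: [-0.0, 0.743, 0.67, -0.0]
force: [-5.5, 0.6, -5.7]
width: 0.0092
grip_force: 59.3
```

drive_tool --deltas '[[0,[0,0.001,0],[0,0,0]],[0,[0,0,0],[0,0,0]],[0,[0,0,0],[0,0,0]]]'

```text
clock: 8.12
tool_pos: [0.5133, -0.1207, 0.1773]
tool_rot: [-0.001, 0.742, 0.67, -0.001]
force: [-9.1, 1.1, -2.9]
width: 0.0087
grip_force: 59.8
```

```bash
python3 - <<'E'
from h import *
o=env.observe();print(o["clock"],o["tool_pos"],o["width"],o["force"])
b=env.camera("wrist")[:,:,::-1][180:384,150:420];cv2.imwrite("pics/w3.png",cv2.resize(b,None,fx=2.5,fy=2.5))
E
```

```text
8.1167 [ 0.51328673 -0.12074993  0.1772622 ] 0.008704164285878639 [-9.08501019  1.06845207 -2.93938931]
```

View pics/w3.png

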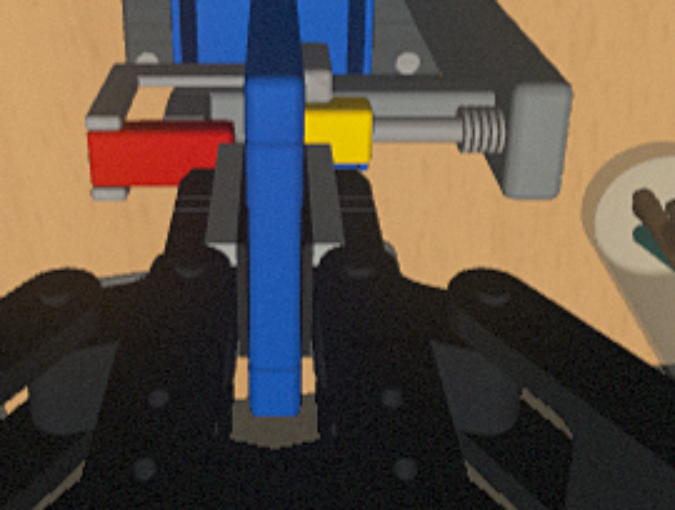

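The wrist view shows the bar against the stop ear, at about (316,85), and the nose's rear edge at x≈234 clear of the plate at 247. The force also rose sharply (9 N for 0.3 mm), so I'll lift in small steps.

drive_tool --deltas '[[0,[0,0,-0.002],[0,0,0]],[0,[0,0,-0.002],[0,0,0]],[0,[0,0,-0.002],[0,0,0]],[0,[0,0,0],[0,0,0]],[0,[0,0,0],[0,0,0]]]'

```text
clock: 8.58
tool_pos: [0.5133, -0.1208, 0.1831]
tool_rot: [-0.001, 0.742, 0.67, -0.001]
force: [-8.5, 1.0, -5.5]
width: 0.009
grip_force: 59.5
```

Bar is past nose level with no snagging.

drive_tool --deltas '[[0,[0,0,-0.003],[0,0,0]],[0,[0,0,-0.003],[0,0,0]],[0,[0,0,-0.003],[0,0,0]],[0,[0,0,0],[0,0,0]]]'

```text
clock: 8.92
tool_pos: [0.5153, -0.1213, 0.1937]
tool_rot: [0.002, 0.743, 0.67, 0.001]
force: [-0.3, -0.1, -3.2]
width: 0.0092
grip_force: 59.7
```

drive_tool --deltas '[[0,[0,0,-0.003],[0,0,0]],[0,[0,0,-0.003],[0,0,0]],[0,[0,0,-0.003],[0,0,0]],[0,[0,0,-0.0025],[0,0,0]],[0,[0,0,0],[0,0,0]],[0,[0,0,0],[0,0,0]]]'

```text
clock: 9.42
tool_pos: [0.5141, -0.1209, 0.2039]
tool_rot: [0.0, 0.743, 0.67, 0.0]
force: [0.7, 0.9, -4.2]
width: 0.0087
grip_force: 59.7
```

drive_tool --deltas '[[0,[0,-0.004,0],[0,0,0]],[0,[0,-0.005,0],[0,0,0]],[0,[0,-0.006,0],[0,0,0]],[0,[0,-0.006,0],[0,0,0]],[0,[0,0,0],[0,0,0]]]'

```text
clock: 9.83
tool_pos: [0.4921, -0.1185, 0.2039]
tool_rot: [-0.0, 0.743, 0.67, -0.0]
force: [-1.1, 0.7, -2.9]
width: 0.0091
grip_force: 59.7
```

drive_tool --deltas '[[0,[0,-0.006,0],[0,0,0]],[0,[0,-0.008,0],[0,0,0]],[0,[0,-0.008,0],[0,0,0]],[0,[0,-0.008,0],[0,0,0]],[0,[0,-0.008,0],[0,0,0]],[0,[0,-0.008,0],[0,0,0]],[0,[0,-0.008,0],[0,0,0]],[0,[0,-0.008,0],[0,0,0]],[0,[0,-0.006,0],[0,0,0]],[0,[0,-0.004,0],[0,0,0]],[0,[0,0,0],[0,0,0]]]'

```text
clock: 10.75
tool_pos: [0.421, -0.1113, 0.2039]
tool_rot: [0.0, 0.743, 0.67, 0.0]
force: [0.2, -0.4, -4.6]
width: 0.0088
grip_force: 59.7
```

drive_tool --deltas '[[0,[0,0,-0.01],[0,0,0]],[0,[0,0,-0.01],[0,0,0]],[0,[0.01,0.001,0],[0,0,0]],[0,[0.02,0.003,0],[0,0,0]],[0,[0.025,0.004,0],[0,0,0]],[0,[0.03,0.004,0],[0,0,0]],[0,[0.03,0.004,0],[0,0,0]],[0,[0.03,0.004,0],[0,0,0]],[0,[0.03,0.004,0],[0,0,0]],[0,[0.03,0.004,0],[0,0,0]],[0,[0.03,0.005,0],[0,0,0]],[0,[0.03,0.005,0],[0,0,0]]]'

```text
clock: 11.75
tool_pos: [0.4865, 0.1508, 0.2232]
tool_rot: [-0.0, 0.742, 0.67, -0.0]
force: [0.7, -0.8, -3.1]
width: 0.0086
grip_force: 59.7
```

drive_tool --deltas '[[0,[0.025,0.004,0],[0,0,0]],[0,[0.02,0.003,0],[0,0,0]],[0,[0.01,0.002,0],[0,0,0]],[0,[0.003,0.001,0],[0,0,0]],[0,[0,0,0],[0,0,0]],[0,[0,0,0],[0,0,0]]]'

```text
clock: 12.25
tool_pos: [0.5024, 0.2043, 0.2236]
tool_rot: [-0.0, 0.743, 0.67, -0.0]
force: [0.4, -1.0, -3.7]
width: 0.0091
grip_force: 59.7
```

```bash
python3 - <<'E'
from h import *
o=env.observe();print(o["clock"],o["tool_pos"],o["tool_rot"],o["force"])
b=env.camera("wrist")[:,:,::-1];c=env.get_calibration("wrist");np.save("w4T.npy",c["T"]);s=env.camera("scene")[:,:,::-1]
a=cv2.resize(b[60:384,130:400],None,fx=1.6,fy=1.6);d=cv2.resize(s[130:290,110:260],None,fx=2.2,fy=2.2)
d=cv2.copyMakeBorder(d,0,a.shape[0]-d.shape[0],0,0,0);cv2.imwrite("pics/w4.png",np.hstack([a,d]))
E
```

```text
12.25 [0.50238175 0.20432731 0.22355834] [-2.24511326e-05  7.42739614e-01  6.69580287e-01 -3.22505295e-04] [ 0.43792564 -0.9617061  -3.71767302]
```

View pics/w4.png

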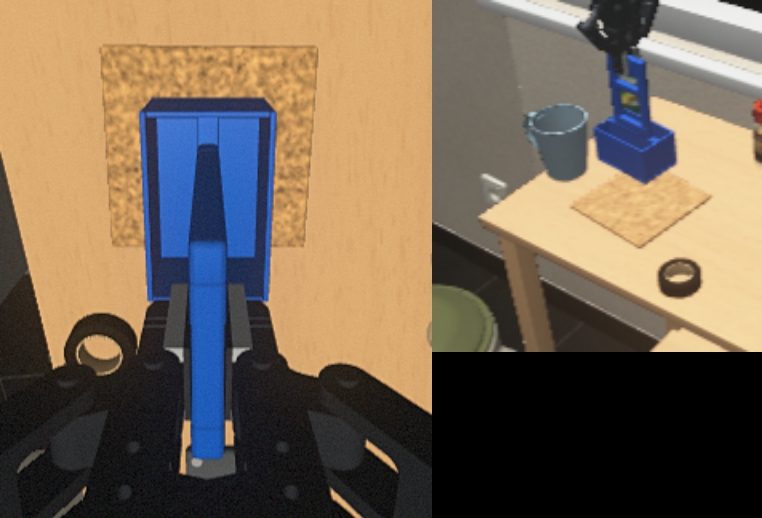

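The view shows the mat corners at about (100,46), (317,46), (303,246) and (112,246). The box rim runs from (141,113)–(276,111) to (148,300)–(269,300), upright over the mat.

```bash
python3 - <<'E'
from h import *
c=env.get_calibration("wrist"); c["T"]=np.load("w4T.npy")
Q=lambda pts,z:np.array([ray(c,((x+.5)/1.6-.5+130,(y+.5)/1.6-.5+60),z) for x,y in pts])
ang=lambda v:np.degrees(np.arctan2(v[1],v[0]))
M=Q([(100,46),(317,46),(303,246),(112,246)],.006);print(M.mean(0),ang(M[1]-M[0]),np.linalg.norm(M[1]-M[0]),np.linalg.norm(M[1]-M[2]))
B=Q([(141,113),(276,112),(270,300),(148,300)],.132);print(B.mean(0),ang(B[1]-B[0]),np.linalg.norm(B[1]-B[0]),np.linalg.norm(B[1]-B[2]))
G=Q([(191,243),(226,243),(224,457),(193,457)],.2511);print(G.mean(0))
E
```

```text
[0.50298678 0.20530267 0.006     ] -5.997634222823729 0.1476541630073804 0.14782962220712767
[0.50321768 0.20396646 0.132     ] -5.569100397819468 0.062150024513827354 0.09770335422648495
[0.50303983 0.20485943 0.2511    ]
```

drive_tool --deltas '[[0,[0.001,0,0.006],[0,0,0]],[0,[0,0,0.009],[0,0,0]],[0,[0,0,0.009],[0,0,0]],[0,[0,0,0.009],[0,0,0]],[0,[0,0,0.009],[0,0,0]],[0,[0,0,0.009],[0,0,0]],[0,[0,0,0.007],[0,0,0]],[0,[0,0,0.005],[0,0,0]],[0,[0,0,0.003],[0,0,0]],[0,[0,0,0],[0,0,0]],[0,[0,0,0],[0,0,0]]]'

```text
clock: 13.27
tool_pos: [0.5028, 0.206, 0.158]
tool_rot: [0.0, 0.743, 0.67, 0.0]
force: [0.8, -0.7, -3.9]
width: 0.009
grip_force: 59.7
```

drive_tool --deltas '[[0,[0,0,0.001],[0,0,0]],[0,[0,0,0.001],[0,0,0]],[0,[0,0,0.001],[0,0,0]],[0,[0,0,0],[0,0,0]],[0,[0,0,0],[0,0,0]]]'

```text
clock: 13.68
tool_pos: [0.5027, 0.206, 0.1548]
tool_rot: [0.0, 0.743, 0.67, 0.0]
force: [0.3, 0.3, -3.1]
width: 0.009
grip_force: 59.7
```

drive_tool --deltas '[[0,[0,0,0.001],[0,0,0]],[0,[0,0,0],[0,0,0]],[0,[0,0,0.0005],[0,0,0]],[0,[0,0,0],[0,0,0]],[0,[0,0,0],[0,0,0]]]'

```text
clock: 14.1
tool_pos: [0.5026, 0.206, 0.1533]
tool_rot: [-0.0, 0.743, 0.67, -0.0]
force: [0.5, -0.1, -4.2]
width: 0.0091
grip_force: 59.7
```

drive_tool --deltas '[[0,[0,0,0.0005],[0,0,0]],[0,[0,0,0],[0,0,0]],[0,[0,0,0],[0,0,0]]]'

```text
clock: 14.35
tool_pos: [0.5026, 0.206, 0.1528]
tool_rot: [-0.0, 0.743, 0.67, -0.0]
force: [1.2, -0.4, -3.8]
width: 0.0092
grip_force: 59.7
```

drive_tool --deltas '[[0,[0,0,0.0005],[0,0,0]],[0,[0,0,0],[0,0,0]],[0,[0,0,0],[0,0,0]]]'

```text
clock: 14.6
tool_pos: [0.5028, 0.206, 0.1525]
tool_rot: [0.0, 0.743, 0.67, 0.0]
force: [0.2, 0.7, -1.2]
width: 0.009
grip_force: 60.1
```

drive_tool --deltas '[[0,[0,0,0.0005],[0,0,0]],[0,[0,0,0],[0,0,0]],[0,[0,0,0],[0,0,0]]]'

```text
clock: 14.85
tool_pos: [0.5029, 0.206, 0.1525]
tool_rot: [0.0, 0.743, 0.67, 0.0]
force: [-2.0, -0.1, 5.5]
width: 0.0093
grip_force: 61.0
```

drive_tool --deltas '[[0,[0,0,-0.0003],[0,0,0]],[0,[0,0,0],[0,0,0]],[0,[0,0,0],[0,0,0]],[0.1,[0,0,0],[0,0,0]],[0.15,[0,0,0],[0,0,0]],[0.2,[0,0,0],[0,0,0]],[0.3,[0,0,0],[0,0,0]],[0.4,[0,0,0],[0,0,0]],[0.5,[0,0,0],[0,0,0]],[0.5,[0,0,0],[0,0,0]],[0.5,[0,0,0],[0,0,0]]]' --grip_force 20

```text
clock: 15.77
tool_pos: [0.5026, 0.206, 0.1521]
tool_rot: [-0.0, 0.743, 0.67, -0.0]
force: [0.5, 0.1, 0.7]
width: 0.0425
grip_force: 0.0
```

drive_tool --deltas '[[0.5,[0,0,-0.005],[0,0,0]],[0.5,[0,0,-0.01],[0,0,0]],[0.5,[0,0,-0.015],[0,0,0]],[0.5,[0,0,-0.02],[0,0,0]],[0.5,[0,0,-0.02],[0,0,0]],[0.5,[0,0,-0.02],[0,0,0]],[0.5,[0,0,-0.02],[0,0,0]],[0.5,[0,0,-0.02],[0,0,0]],[0.5,[0,0,0],[0,0,0]],[0.5,[0,0,0],[0,0,0]]]'

```text
clock: 16.6
tool_pos: [0.5028, 0.2061, 0.2834]
tool_rot: [0.001, 0.743, 0.67, 0.001]
force: [0.3, -0.1, -1.4]
width: 0.0432
grip_force: 0.0
```

```bash
python3 - <<'E'
from h import *
o=env.observe();print(o["clock"],o["tool_pos"],o["width"],o["force"])
b=env.camera("wrist")[:,:,::-1];s=env.camera("scene")[:,:,::-1]
a=b[:, 60:450];d=s[100:320,110:420]
d=cv2.copyMakeBorder(d,0,a.shape[0]-d.shape[0],0,0,0);cv2.imwrite("pics/w5.png",np.hstack([a,d]))
c=env.get_calibration("wrist")
for P in ((.5,.2056,.006),):print(proj(c,np.array(P)))
E
```

```text
16.6 [0.50284109 0.20605485 0.2833909 ] 0.04319562792420001 [ 0.331211   -0.0565242  -1.36864384]
[257.95079498 146.89961618]
```

View pics/w5.png

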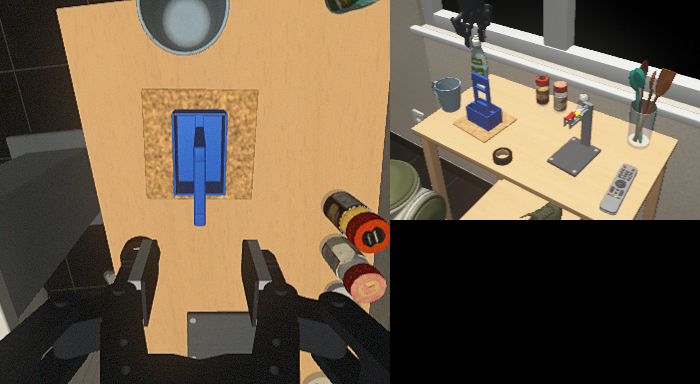

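The caddy is upright at (200,150) on the mat, which spans (142–258, 90–198). The fingers are clear, the stand is empty and nothing else has moved.

```bash
python3 -c "
from rig import env
print(env.hand_in())"
```

```text
the job is handed in; nothing more can be done
None
```

The caddy is off the hook and standing upright on the cork mat, within about 2 mm of the middle by camera; I've let go of it, nothing else appears to have moved, and the job was handed in at about 17 s (hand-in gave no verdict).

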